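# Fetch the barrel mallet from the revolving tool carousel and hang it in the free ring

### The job

Turn the tool carousel by its posts until the barrel mallet (the wooden one with the round, lying cylinder for a head) stands at the open front, well clear of the wire shelf, and let the carousel come to rest. Then lift the mallet out and lower it handle-first through the one empty ring holder until its head rests on the ring, hanging upright, and let go. Leave the other tools in their places, upright, and do not disturb anything else on the bench.

Things in the scene. Friction and masses are not known exactly. Their poses are not given: they have to be found in the camera images.
- mallet: The barrel mallet to be moved. Wooden head: a plain lying cylinder, 40 mm in diameter, 84 mm long, across the handle. Round wooden handle 25 mm in diameter, 120 mm of it below the head. Origin: centre of the handle's lower end; z up along the handle, x along the head. 160 mm overall, 0.15 to 0.31 kg. Starts upright, head up, any yaw, in a compartment under the wire shelf; may lean 4 degrees.
- mallet_head (a point): Centre of the barrel mallet's head, 140 mm above the handle's end.
- turntable: The revolving carousel: plywood disc 356 mm across, top 22 mm above the bench. Origin on its axis, at bench level; x, y turn with it, z up. Six square compartments (29 mm inside, 37 outside, walls up to 92 mm above the bench) are centred 105 mm from the axis at 0, 60, 120.. degrees from x. Hub in the middle 60 mm across, 96 high. Turns freely either way over a full turn and stays where it is left.
- post0 (a point): Top of one of the six equal push posts of the carousel: plain upright steel rods 14 mm in diameter, tops 190 mm above the bench, 162 mm from the axis, midway between the compartments, at 30, 90, 150.. degrees from the turntable's x axis (this one at 30). About 1 N at a post turns the carousel.
- shelf: Fixed wire shelf over the back of the carousel. Origin on the bench, on the carousel's axis; its -x side is the open front, towards the robot. Wires 216 to 224 mm above the bench cover x from -30 to +170 mm and y from -200 to +200 mm; legs 16 mm thick at x = 40 and 150 mm, y = -200 and +200 mm.
- holder0: The ring holder that starts empty, one of three equal fixed ones 90 mm apart in a row along y, on a wooden foot 18 mm thick. Origin on the bench under the ring's centre, z up. Level steel ring of 9 mm round bar, inner diameter 36 mm, outer 55 mm, top 150 mm above the bench; a bar leads to a post at x = +60 mm, no higher than the ring.
- ring0 (a point): Centre of the empty ring, at the level of its top, 150 mm above the bench.
- holder1: Equal ring holder, occupied by the hung hammer.
- holder2: Equal ring holder, occupied by the rubber mallet.
- block_mallet: Mallet with a rectangular wooden block head 90 x 56 x 46 mm, in the carousel. On a round wooden handle 25 mm in diameter that shows 120 mm below the head. Origin: centre of the handle's lower end; z runs up along the handle.
- cross_hammer: Hammer with a steel head about 86 x 26 mm, in the carousel. On a round wooden handle 25 mm in diameter that shows 120 mm below the head. Origin: centre of the handle's lower end; z runs up along the handle.
- carver_mallet: Carver's mallet with an upright turned head flaring to 58 mm in diameter, top at 182 mm, in the carousel. On a round wooden handle 25 mm in diameter that shows 120 mm below the head. Origin: centre of the handle's lower end; z runs up along the handle.
- brush: Bench brush with an upright bristle head 76 x 22 x 60 mm, in the carousel. On a round wooden handle 25 mm in diameter that shows 120 mm below the head. Origin: centre of the handle's lower end; z runs up along the handle.
- hung_hammer: Square-headed steel hammer, head 90 x 24 x 24 mm, hanging in a ring holder. On a round wooden handle 25 mm in diameter that shows 120 mm below the head. Origin: centre of the handle's lower end; z runs up along the handle.
- hung_rubber: Black rubber mallet, head a lying cylinder 42 mm in diameter and 76 mm long, hanging in a ring holder. On a round wooden handle 25 mm in diameter that shows 120 mm below the head. Origin: centre of the handle's lower end; z runs up along the handle.
- glue: White bottle 52 mm in diameter, 165 mm tall, loose, before the ring holders. Origin under its centre.
- jar: Glass jar 66 mm in diameter, 85 mm tall, loose, behind the ring holders. Origin under its centre.
- sanding_block: Cork block 110 x 60 x 40 mm, loose. Origin under its centre.
- tape: Black tape measure 70 x 35 x 60 mm, loose. Origin under its centre.
- pattern_block: Wooden block 90 x 50 x 50 mm, loose. Origin under its centre.

How it is judged (in metres and radians):
On the way:
1. the mallet, still standing in its compartment, has been brought to the open front and the carousel is at rest (x of mallet in the frame of shelf below -0.06 m and height (world z) of mallet below 0.035 m and horizontal distance between mallet and turntable below 0.13 m and angular speed of turntable below 0.1 rad/s), for 0.2 s.
At the end, for the whole second after the job is handed in: Mallet at rest in the empty ring: handle end within 20 mm, head within 15 mm of the ring's axis, head centre 12 to 30 mm above the ring's top, tilt under 0.17 rad. Other carousel tools still in it (tilt under 0.25 rad); hung tools and loose things within 30 mm of their start (horizontal distance between mallet and ring0 below 0.02 m and horizontal distance between mallet_head and ring0 below 0.015 m and z of mallet_head in the frame of ring0 between 0.012 and 0.03 m and angle between mallet's own z axis and vertical below 0.17 rad and linear speed of mallet below 0.03 m/s and height (world z) of each of block_mallet, cross_hammer, carver_mallet, brush below 0.04 m and angle between each of block_mallet, cross_hammer, carver_mallet, brush's own z axis and vertical below 0.25 rad and distance of each of hung_hammer, hung_rubber, glue, jar, sanding_block, tape, pattern_block from where it was at the start of the episode below 0.03 m); the robot touches nothing.
It fails at once if another carousel tool is lifted out or tipped over (height (world z) of any of block_mallet, cross_hammer, carver_mallet, brush above 0.07 m or angle between any of block_mallet, cross_hammer, carver_mallet, brush's own z axis and vertical above 0.4 rad).
It fails at once if a hung tool or a loose bystander is displaced by more than 40 mm or knocked over (distance of any of hung_hammer, hung_rubber, glue, jar, sanding_block, tape, pattern_block from where it was at the start of the episode above 0.04 m or angle between any of hung_hammer, hung_rubber, glue, jar, sanding_block, tape, pattern_block's own z axis and vertical above 0.5 rad).
It also fails if it takes over 72 s, if anything falls off the work surface, if the arm or the gripper's body presses on something with over 40 N, if the wrist force passes 120 N, or if a joint passes its speed limit or range.

### The arm

A 6-joint arm with a two-finger parallel gripper is mounted at the origin on the work surface. World frame = base frame: x ahead of the robot, y to its left, z up, the work surface at z = 0. Lengths are in mm, angles in rad, forces in N, time in s.
With the tool pointing down it reaches from about 350 to 975 mm from the base axis. Payload 7.1 kg.
Tool frame: the origin (TCP) lies between the finger pads; the fingertips stand 19 mm ahead of it and the grasp point (between the pads) is the TCP; z points along the fingers, y is the line along which they close (so a half turn about z gives the same grasp; the last joint's range is limited). The gripper opens to 88 mm and grips with 3 to 60 N. Pads are 20 mm wide; open, the fingers measure 115 mm over their backs; the gripper's body (75 mm by 178 mm) begins 61 mm behind the grasp point.
Start: joints at [-1.264, 0.423, 1.63, -0, 1.089, -0.019], TCP at [200.059, -592.099, 241.675] pointing down, gripper open.
Joint ranges: [-3, 3], [-0.9, 2.11], [0.09, 2.58], [-1.31, 4.45], [0.11, 2.69], [-2.54, 2.54]. Speed limits (rad/s): [2.39, 2.39, 3.01, 3.14, 3.14, 3.14].

### API

Orientations are given as a rotation vector (axis times angle).
In Python, from workcell import ctrl gives the robot as it stands.
- The arm moves only by the tool arm_command, never from a script. Its argument "series" is a list of rows, each an object with "linear": the shift along the tool's x, y, z in m, a list of three; "turn": the turn about the tool's z in rad. A call has 1 to 10 rows; each row shifts and turns the commanded pose from where the row before left it, along the tool's axes as they then stand; what a row does not reach is not made up. A row lasts 1/10 s, in which the tool goes at most 50 mm and 8.59 degrees, less where a joint would pass 70% of its speed; a pose out of reach is approached as far as the arm can. A call with a gripper value outside its range is refused whole. "jaw" is the opening, from -1 (shut) to 1 (fully open), set as the call begins (left out, the last holds). The fingers move at their own pace and stop on an object; the grip force is fixed at half the most. Time passes only in rows, so rows that do not move let the fingers close. It gives the time, the measured TCP pose, the force, the opening and the grip force at its end, in the units of the state.
- ctrl.get_obs(): the state, without advancing time (a new reading comes with each control period).
- ctrl.get_image(name): name is "side" or "top" or "wrist"; returns a dict with "frame" (420x560x3 uint8, blue, green, red), "fx", "fy", "cx", "cy" (pixels), "rvec" (rotation vector, rad) and "tvec" (3), from world to camera coordinates, as OpenCV has them. Camera axes: x right, y down, z forward; pixel columns grow to the right and rows downward; lengths in mm; the calibration is good to about 2 mm. A picture is of the moment at which its call begins. There is no depth.
- ctrl.close_job(): hands the job in; it is judged then, once.
The state is a dict: "t": time; "qpos": joint angles; "qvel": joint speeds; "joint_torque": joint torques, N m; "ee_pos": TCP position; "orientation": TCP orientation; "ft_force": force on the tool from outside, world axes, zero at the start; "moment": the same for the moment, N m; "width": finger opening in mm; "grasp_force": force on a finger pad.
Only numpy, scipy, OpenCV 4.12 (cv2) and the standard library are available. Lean on these libraries where they do the work, as an engineer would, in place of code of your own. Each camera call takes 0.05 s, during which the arm holds its last target. There are 200 camera calls.

## Working session

There is one attempt and no reset: what is moved stays moved. The work goes in short steps, Python scripts to look and compute and a tool call to move; the robot and the scene stay as the last step left them, time stands still between calls to the robot, and variables do not carry over. Pictures are saved under pics/ and viewed, at most 10 in all, crops included, and the job is handed in when it is done.

Besides the shell and the picture viewer there is one more tool, called as name(argument=value, ...) on one line, values as JSON. arm_command: Moves the arm, as the interface text tells. Its arguments: {"type":"object","properties":{"series":{"type":"array"},"jaw":{"type":"number"}},"required":["series"]}

```bash
mkdir -p pics; cat > h.py <<'E'
import numpy as np, cv2
from workcell import ctrl
def cam(n):
    im=ctrl.get_image(n); K=np.array([[im['fx'],0,im['cx']],[0,im['fy'],im['cy']],[0,0,1.]])
    R=cv2.Rodrigues(np.array(im['rvec'],float))[0]; return im['frame'],K,R,np.array(im['tvec'],float).ravel()
def ray(K,R,t,px,z):
    "pixel -> world point at height z"
    d=R.T@np.linalg.inv(K)@np.array([px[0],px[1],1.]); c=-R.T@t
    return c+d*(z-c[2])/d[2]
def proj(K,R,t,P):
    p=(K@(R@np.atleast_2d(P).T+t[:,None])); return (p[:2]/p[2]).T
E
python3 - <<'E'
from h import *
a=cam('top');b=cam('side')
np.savez('c0.npz',kt=a[1],rt=a[2],tt=a[3],ks=b[1],rs=b[2],ts=b[3],ft=a[0],fs=b[0])
for c in(a,b): print(-c[2].T@c[3], c[2][2], c[1][0,0])
cv2.imwrite('pics/top0.png',cv2.resize(a[0],(800,600),interpolation=cv2.INTER_CUBIC))
cv2.imwrite('pics/side0.png',cv2.resize(b[0],(800,600),interpolation=cv2.INTER_CUBIC))
o=ctrl.get_obs();print(o)
E
```

```text
[376.2854903  -26.44057758 997.98832909] [ 0.16455581  0.02910784 -0.98593819] 399.4895430409585
[1174.22756317   54.74277275 1071.65148222] [-0.57642641 -0.06242593 -0.81476106] 448.1260345042625
{'t': 0.1, 'qpos': array([-1.26396943e+00,  4.23747241e-01,  1.63062977e+00, -1.62045705e-05,
        1.08861818e+00, -1.90148498e-02]), 'qvel': array([ 0.0009152 , -0.00085943,  0.0003857 , -0.00068942,  0.00202266,
        0.00090183]), 'joint_torque': array([ 6.15306290e-04, -5.45609844e+01, -2.74324411e+01,  6.44266116e-02,
        1.88435800e-02, -7.65594137e-06]), 'ee_pos': array([ 199.92890762, -591.6387155 ,  240.98378625]), 'orientation': array([-3.09862126e+00, -5.09356603e-01,  3.38107396e-04]), 'ft_force': array([-0.02224484,  0.12393104,  0.39877499]), 'moment': array([-0.0192076 ,  0.01711102, -0.02471561]), 'grasp_force': 0.0, 'width': 87.55570199819071}
```

View pics/top0.png

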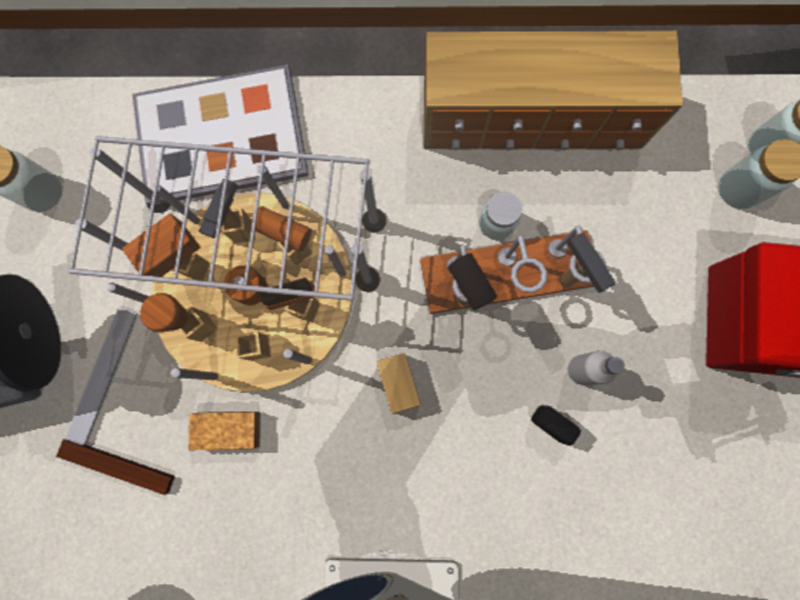

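View pics/side0.png

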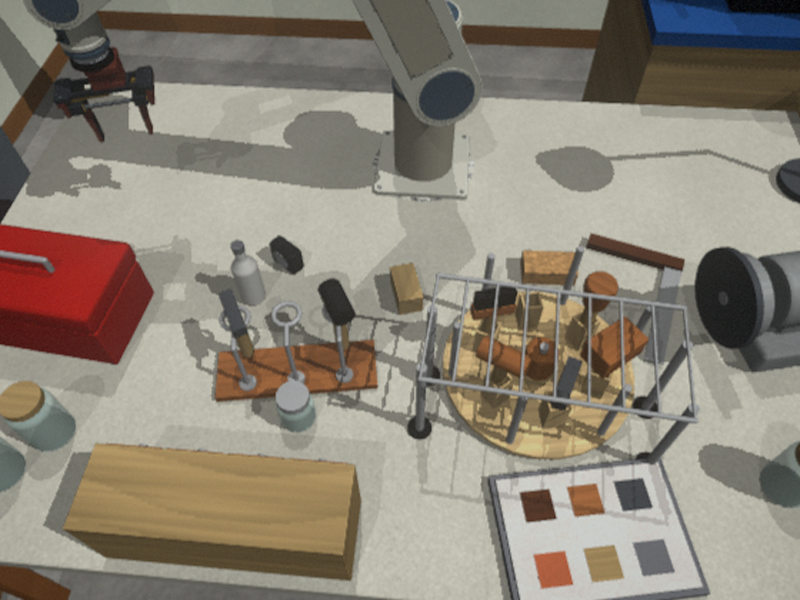

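```bash
cat >> h.py <<'E'
z=np.load('c0.npz') if __import__('os').path.exists('c0.npz') else None
T=(z['kt'],z['rt'],z['tt']); S=(z['ks'],z['rs'],z['ts'])
s=560/800
E
python3 - <<'E'
from h import *
f=lambda C,p,h:ray(*C,np.array(p)*s,h).round(1)[:2]
for n,C,ps in(('T',T,[(97,138),(368,160),(352,297),(70,270)]),('S',S,[(692,311),(692,416),(420,378),(437,276)])):
    q=[f(C,p,220) for p in ps]; print(n,'shelf',*q, [np.linalg.norm(q[i]-q[i-1]).round() for i in range(4)], 'c',np.mean(q,0))
    
for p in[(112,287),(174,373),(288,354),(330,252),(267,170)]: print('post',f(T,p,190))
for p in[(491,259),(580,250)]: print('Spost',f(S,p,190))
print('mallet',f(T,(284,228),162),f(T,(262,216),162),f(T,(306,242),162),'S',f(S,(504,352),162))
print('ring',f(T,(529,271),146),'S',f(S,(286,314),146))
print('handles',f(T,(470,280),160),f(T,(591,262),160))
print('hub',f(T,(240,285),200))
print('disc edges', [f(T,p,22) for p in[(247,391),(354,293),(155,345)]])
E
```

```text
T shelf [741.6 433.6] [707.7  33.1] [507.1  51.4] [542.7 452.7] [np.float64(200.0), np.float64(402.0), np.float64(201.0), np.float64(403.0)] c [624.775 242.7  ]
S shelf [549.2 466. ] [736.5 433.6] [707.  39.] [510.9  54.3] [np.float64(413.0), np.float64(190.0), np.float64(396.0), np.float64(197.0)] c [625.9   248.225]
post [524.2 406.1]
post [400.7 305.1]
post [429.4 143.5]
post [578.5  88.2]
post [704.5 187. ]
Spost [441.8 147.7]
Spost [408.4 305.8]
mallet [622.8 163.7] [641.6 198.5] [600.9 129.2] S [615.3 172.7]
ring [ 561.7 -209.2] S [ 558.8 -205.6]
handles [ 544.3 -118.3] [ 572.9 -298.3]
hub [526.7 214.9]
disc edges [array([376.9, 246.3]), array([547.5,  67.9]), array([453.5, 411. ])]
```

arm_command(series=[{"linear":[0.018,-0.015,-0.01],"turn":0},{"linear":[0.037,-0.03,-0.01],"turn":0},{"linear":[0.037,-0.03,-0.01],"turn":0},{"linear":[0.037,-0.03,0],"turn":0},{"linear":[0.037,-0.03,0],"turn":0},{"linear":[0.037,-0.03,0],"turn":0},{"linear":[0.037,-0.03,0],"turn":0},{"linear":[0.037,-0.03,0],"turn":0},{"linear":[0.037,-0.03,0],"turn":0},{"linear":[0.037,-0.03,0],"turn":0}], jaw=-0.3)

```text
t: 1.1
ee_pos: [441.9, -207.9, 271.6]
orientation: [-3.1, -0.509, 0.0]
ft_force: [1.3, -0.7, -0.0]
width: 30.8
grasp_force: 0.0
```

```bash
python3 - <<'E'
from h import *
from scipy.optimize import least_squares
P=np.array([[524.2,406.1],[400.7,305.1],[429.4,143.5],[578.5,88.2],[704.5,187]])
k=np.radians([100,160,220,280,340])
def r(v): return (np.c_[v[0]+162*np.cos(k+v[2]),v[1]+162*np.sin(k+v[2])]-P).ravel()
q=least_squares(r,[555,251,0]);print(q.x,np.degrees(q.x[2]),q.fun.round(1))
E
```

```text
[ 5.52510233e+02  2.46528621e+02 -1.11367100e-02] -0.6380864828128319 [ 2.   0.3  0.2 -1.5 -2.1  0.3  0.4 -1.5 -0.4  2.4]
```

arm_command(series=[{"linear":[0.012,-0.042,0],"turn":0},{"linear":[0.012,-0.042,0],"turn":0},{"linear":[0.012,-0.042,0],"turn":0},{"linear":[0.012,-0.042,0],"turn":0},{"linear":[0.012,-0.042,0],"turn":0},{"linear":[0.012,-0.042,0],"turn":0},{"linear":[0.012,-0.042,0],"turn":0},{"linear":[0.012,-0.042,0],"turn":0},{"linear":[0,0,0],"turn":-0.1},{"linear":[0,0,0],"turn":-0.14}])

```text
t: 2.1
ee_pos: [424.2, 140.8, 271.4]
orientation: [3.013, 0.889, -0.001]
ft_force: [0.1, -0.2, 0.6]
width: 30.5
grasp_force: 0.0
```

arm_command(series=[{"linear":[0,0,0],"turn":-0.148},{"linear":[0,0,0],"turn":-0.148},{"linear":[0,0,0],"turn":-0.148},{"linear":[0,0,0],"turn":-0.148},{"linear":[0,0,0],"turn":-0.148},{"linear":[0,0,0],"turn":-0.148},{"linear":[0,0,0],"turn":-0.148},{"linear":[0,0,0],"turn":-0.148},{"linear":[0,0,0],"turn":-0.148},{"linear":[0,0,0],"turn":-0.148}])

```text
t: 3.1
ee_pos: [424.5, 139.2, 271.4]
orientation: [-1.628, -2.686, 0.001]
ft_force: [-0.2, -0.8, -0.3]
width: 30.8
grasp_force: 0.0
```

arm_command(series=[{"linear":[0,0,0],"turn":-0.148},{"linear":[0,0,0],"turn":-0.148},{"linear":[0,0,0],"turn":-0.148},{"linear":[0,0,0],"turn":-0.148},{"linear":[0,0,0],"turn":-0.148},{"linear":[0,0,0],"turn":-0.148},{"linear":[0,0,0],"turn":-0.148},{"linear":[0,0,0],"turn":-0.148},{"linear":[0,0,0],"turn":-0.148},{"linear":[0,0,0],"turn":-0.148}])

```text
t: 4.1
ee_pos: [424.5, 139.2, 271.4]
orientation: [0.609, -3.081, 0.0]
ft_force: [0.1, -0.5, 0.5]
width: 30.5
grasp_force: 0.0
```

arm_command(series=[{"linear":[0,0,0],"turn":-0.148},{"linear":[0,0,0],"turn":-0.148},{"linear":[0,0,0],"turn":0}])

```text
t: 4.4
ee_pos: [424.5, 139.2, 271.4]
orientation: [1.05, -2.96, -0.0]
ft_force: [-0.7, 0.7, 0.2]
width: 30.7
grasp_force: 0.0
```

```bash
python3 - <<'E'
from h import *
c=cam('wrist');o=ctrl.get_obs()
np.savez('w1.npz',k=c[1],r=c[2],t=c[3],f=c[0])
R=cv2.Rodrigues(o['orientation'])[0]
print(o['t'],o['ee_pos'].round(1),'yaw',np.degrees(np.arctan2(R[1,0],R[0,0])),'q',o['qpos'].round(2))
x=np.radians(219.36)
for P in [(552.5+162*np.cos(x),246.5+162*np.sin(x),190)]: print(P,proj(*c[1:],P)*800/560, 'tcp proj',proj(*c[1:],o['ee_pos'])*800/560)
cv2.imwrite('pics/w1.png',cv2.resize(c[0],(800,600)))
E
```

```text
4.45 [424.6 139.2 271.5] yaw -141.2154190778459 q [ 0.29  0.12  1.98  0.    1.05 -1.96]
(np.float64(427.2454052757356), np.float64(143.76107602052525), 190) [[401.66060355 347.5323223 ]] tcp proj [[398.55335205 416.72342634]]
```

View pics/w1.png

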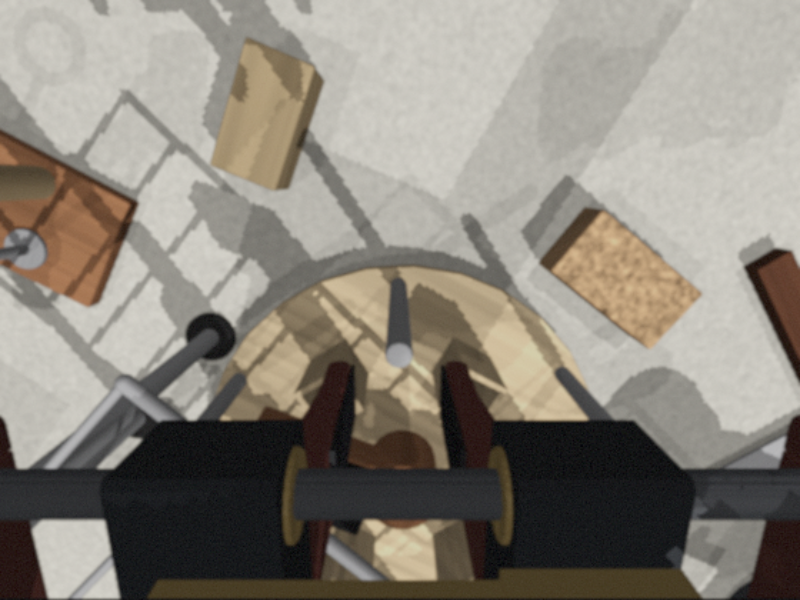

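arm_command(series=[{"linear":[-0.003,0.001,0.01],"turn":0},{"linear":[-0.003,0,0.02],"turn":0},{"linear":[0,0,0.02],"turn":0},{"linear":[0,0,0.02],"turn":0},{"linear":[0,0,0.017],"turn":0},{"linear":[0,0,0],"turn":0}])

```text
t: 5.05
ee_pos: [427.1, 143.5, 182.2]
orientation: [1.043, -2.958, -0.0]
ft_force: [-0.1, 0.1, -0.4]
width: 30.7
grasp_force: 0.0
```

arm_command(series=[{"linear":[-0.0001,0.00565,0],"turn":0.0349},{"linear":[-0.0004,0.0113,0],"turn":0.0698},{"linear":[-0.0004,0.0113,0],"turn":0.0698},{"linear":[-0.0004,0.0113,0],"turn":0.0698},{"linear":[-0.0004,0.0113,0],"turn":0.0698},{"linear":[-0.0004,0.0113,0],"turn":0.0698},{"linear":[-0.0004,0.0113,0],"turn":0.0698},{"linear":[-0.0004,0.0113,0],"turn":0.0698},{"linear":[-0.0004,0.0113,0],"turn":0.0698},{"linear":[-0.0004,0.0113,0],"turn":0.0698}])

```text
t: 6.05
ee_pos: [392.5, 243.3, 185.1]
orientation: [0.02, -3.141, 0.001]
ft_force: [-0.8, -0.9, -0.2]
width: 30.7
grasp_force: 0.5
```

arm_command(series=[{"linear":[-0.0004,0.0113,0],"turn":0.0698},{"linear":[-0.0004,0.0113,0],"turn":0.0698},{"linear":[-0.0004,0.0113,0],"turn":0.0698},{"linear":[-0.0004,0.0113,0],"turn":0.0698},{"linear":[-0.0004,0.0113,0],"turn":0.0698},{"linear":[-0.0004,0.0113,0],"turn":0.0698},{"linear":[-0.0004,0.0113,0],"turn":0.0698},{"linear":[-0.0004,0.0113,0],"turn":0.0698},{"linear":[-0.0004,0.0113,0],"turn":0.0698},{"linear":[-0.0004,0.0113,0],"turn":0.0698}])

```text
t: 7.05
ee_pos: [428.8, 348.2, 185.0]
orientation: [-1.056, -2.958, 0.001]
ft_force: [-1.6, -0.6, 1.0]
width: 30.7
grasp_force: 0.7
```

arm_command(series=[{"linear":[-0.0004,0.0113,0],"turn":0.0698},{"linear":[-0.0004,0.0113,0],"turn":0.0698},{"linear":[-0.0004,0.0113,0],"turn":0.0698},{"linear":[-0.0004,0.0113,0],"turn":0.0698},{"linear":[-0.0004,0.0113,0],"turn":0.0698},{"linear":[-0.0001,0.00565,0],"turn":0.0349},{"linear":[-0.0001,0.00565,0],"turn":0.0349},{"linear":[0,0.00283,0],"turn":0.0175},{"linear":[0,0.00283,0],"turn":0.0175},{"linear":[0,0,0],"turn":0}])

```text
t: 8.05
ee_pos: [486.8, 392.8, 184.9]
orientation: [1.689, 2.649, 0.001]
ft_force: [0.1, 0.3, 0.3]
width: 30.5
grasp_force: 0.0
```

arm_command(series=[{"linear":[0,0,0],"turn":0},{"linear":[0,0,0],"turn":0},{"linear":[0,0,-0.02],"turn":0},{"linear":[0,0,-0.03],"turn":0},{"linear":[0,0,-0.03],"turn":0},{"linear":[0,0,-0.02],"turn":0},{"linear":[0,0,-0.01],"turn":0},{"linear":[0,0,0],"turn":0}])

```text
t: 8.85
ee_pos: [486.8, 393.0, 296.0]
orientation: [1.688, 2.649, 0.004]
ft_force: [-0.1, 0.1, -0.4]
width: 30.7
grasp_force: 0.0
```

```bash
python3 - <<'E'
from h import *
a=cam('top');o=ctrl.get_obs()
R=cv2.Rodrigues(o['orientation'])[0]
print(o['t'],o['ee_pos'].round(1),'yaw',np.degrees(np.arctan2(R[1,0],R[0,0])),'q',o['qpos'].round(2))
np.save('t2.npy',a[0])
# crop 2.8x over carousel
cv2.imwrite('pics/top2.png',cv2.resize(a[0][85:295,30:310],(800,600),interpolation=cv2.INTER_CUBIC))
E
```

```text
8.9 [486.3 392.6 294.6] yaw 114.9918625327538 q [ 0.66  0.37  1.58 -0.    1.19  0.22]
```

View pics/top2.png

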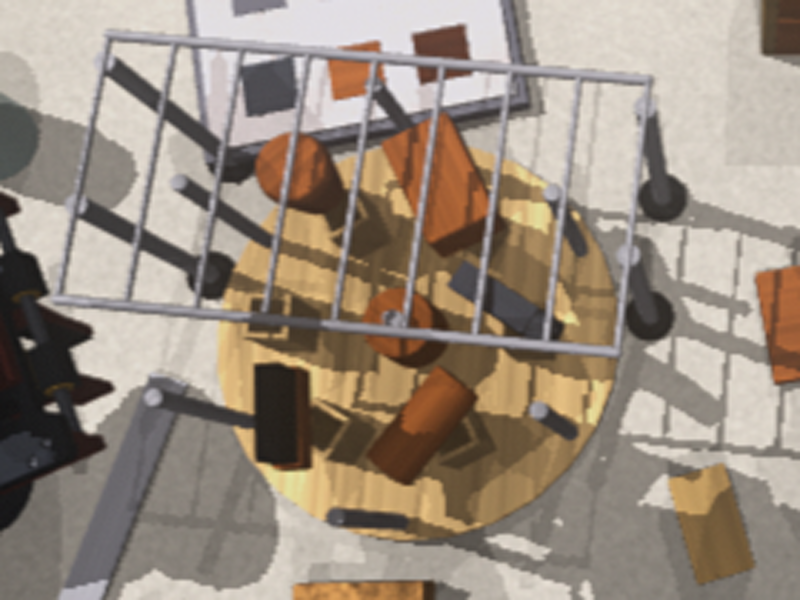

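```bash
python3 - <<'E'
from h import *
f=lambda p,h:ray(*T,np.array([30+p[0]/(800/280),85+p[1]/(600/210)]),h)[:2]
A=np.array([552.5,246.5])
for p in[(152,397),(335,517),(540,411),(553,192),(180,182)]:
    d=f(p,190)-A; print('post',np.hypot(*d).round(),np.degrees(np.arctan2(d[1],d[0])).round(1)%360)
# top outline of the cylinder: silhouettes ends
for p in[(423,425),(408,424)]: print(f(p,170).round(1), (f(p,170)-A).round(1))
a,b=f((456,384),168),f((388,462),168); print('axis',a.round(),b.round(),np.hypot(*(a-b)),np.degrees(np.arctan2(*(a-b)[::-1])))
for p in[(335,438),(472,438)]: print('comp?',f(p,92).round(1),np.degrees(np.arctan2(*(f(p,92)-A)[::-1])))
E
```

```text
post 164.0 117.9
post 161.0 177.9
post 161.0 238.4
post 161.0 299.1
post 163.0 58.5
[459.5 198.6] [-93.  -47.9]
[460.1 209.7] [-92.4 -36.8]
axis [490. 176.] [432. 223.] 74.8384801772731 -39.20047798145267
comp? [456.2 290.3] 155.5366905473214
comp? [457.3 179.8] -144.97600933946674
```

arm_command(series=[{"linear":[0,0,0],"turn":-0.11},{"linear":[0,0,0],"turn":-0.12},{"linear":[0,0,0],"turn":-0.12},{"linear":[0,0,0],"turn":-0.1},{"linear":[-0.0205,-0.0335,0],"turn":0},{"linear":[-0.0205,-0.0335,0],"turn":0},{"linear":[-0.0205,-0.0335,0],"turn":0},{"linear":[-0.0205,-0.0335,0],"turn":0},{"linear":[-0.0205,-0.0335,0],"turn":0},{"linear":[0,0,0],"turn":0}], jaw=1)

```text
t: 9.9
ee_pos: [458.0, 194.3, 292.9]
orientation: [-1.058, -2.955, 0.005]
ft_force: [-0.1, 0.5, -0.1]
width: 87.7
grasp_force: 0.0
```

```bash
python3 - <<'E'
from h import *
c=cam('wrist');o=ctrl.get_obs()
np.savez('w2.npz',k=c[1],r=c[2],t=c[3],f=c[0])
R=cv2.Rodrigues(o['orientation'])[0]
print(o['t'],o['ee_pos'].round(1),'yaw',np.degrees(np.arctan2(R[1,0],R[0,0])),'q',o['qpos'].round(2))
e=o['ee_pos'].copy(); e[2]=162
print('below tcp',proj(*c[1:],e)*800/560,'est',proj(*c[1:],(459.8,198,162))*800/560)
cv2.imwrite('pics/w2.png',cv2.resize(c[0],(800,600)))
E
```

```text
9.95 [458.9 196.2 293.4] yaw 140.6008110985268 q [ 0.38  0.18  1.85  0.    1.12 -0.5 ]
below tcp [[403.14110967 309.05350925]] est [[406.49090046 308.25482998]]
```

View pics/w2.png

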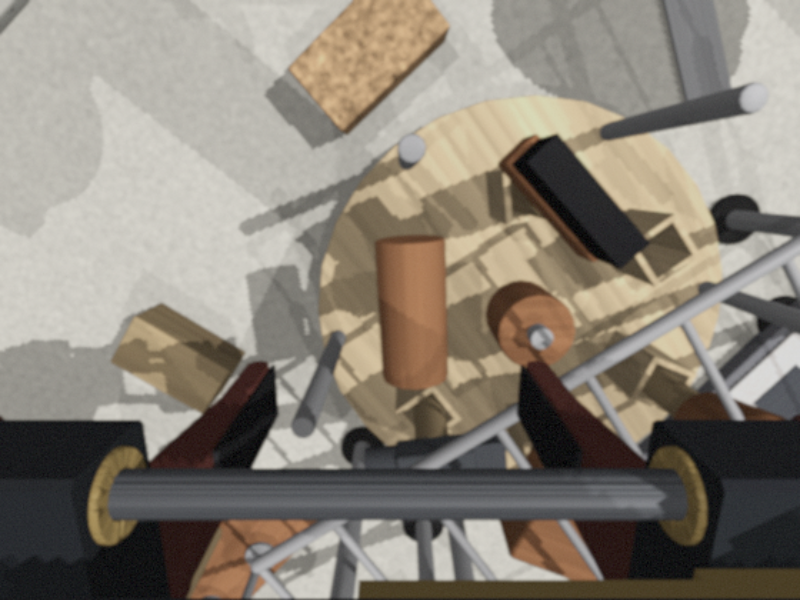

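arm_command(series=[{"linear":[-0.0005,0.0025,0.01],"turn":0},{"linear":[0,0.0025,0.02],"turn":0},{"linear":[0,0,0.02],"turn":0},{"linear":[0,0,0.02],"turn":0},{"linear":[0,0,0.015],"turn":0},{"linear":[0,0,0.015],"turn":0},{"linear":[0,0,0.01],"turn":0},{"linear":[0,0,0.006],"turn":0},{"linear":[0,0,0.004],"turn":0},{"linear":[0,0,0],"turn":0}])

```text
t: 10.95
ee_pos: [463.4, 201.9, 174.3]
orientation: [-1.054, -2.959, 0.0]
ft_force: [0.0, -0.2, 0.3]
width: 88.0
grasp_force: 0.0
```

arm_command(series=[{"linear":[0,0,0],"turn":0},{"linear":[0,0,0],"turn":0},{"linear":[0,0,0],"turn":0},{"linear":[0,0,0],"turn":0},{"linear":[0,0,0],"turn":0},{"linear":[0,0,0],"turn":0},{"linear":[0,0,0],"turn":0},{"linear":[0,0,0],"turn":0}], jaw=-0.3)

```text
t: 11.75
ee_pos: [463.5, 201.6, 174.7]
orientation: [1.055, 2.959, 0.0]
ft_force: [-0.0, 0.9, 1.1]
width: 39.7
grasp_force: 29.7
```

arm_command(series=[{"linear":[0,0,-0.005],"turn":0},{"linear":[0,0,-0.01],"turn":0},{"linear":[0,0,-0.015],"turn":0},{"linear":[0,0,-0.02],"turn":0},{"linear":[0,0,-0.025],"turn":0},{"linear":[0,0,-0.03],"turn":0},{"linear":[0,0,-0.035],"turn":0},{"linear":[0,0,-0.035],"turn":0},{"linear":[0,0,-0.03],"turn":0},{"linear":[0,0,-0.015],"turn":0}])

```text
t: 12.75
ee_pos: [464.0, 201.8, 398.5]
orientation: [1.053, 2.956, 0.005]
ft_force: [-0.3, 0.7, -1.9]
width: 39.5
grasp_force: 29.7
```

```bash
python3 - <<'E'
from h import *
c=cam('side');d=cam('top');o=ctrl.get_obs()
np.savez('s3.npz',f=c[0],g=d[0])
R=cv2.Rodrigues(o['orientation'])[0]
print(o['t'],o['ee_pos'].round(1),'yaw',np.degrees(np.arctan2(R[1,0],R[0,0])),o['ft_force'].round(2),o['moment'].round(3))
cv2.imwrite('pics/s3.png',cv2.resize(np.vstack([c[0][60:340,160:560],]),(800,560),interpolation=cv2.INTER_CUBIC))
E
```

```text
12.85 [464.2 201.9 397.8] yaw 140.76920125801766 [-0.87 -0.12 -3.54] [ 0.019 -0.136  0.018]
```

View pics/s3.png

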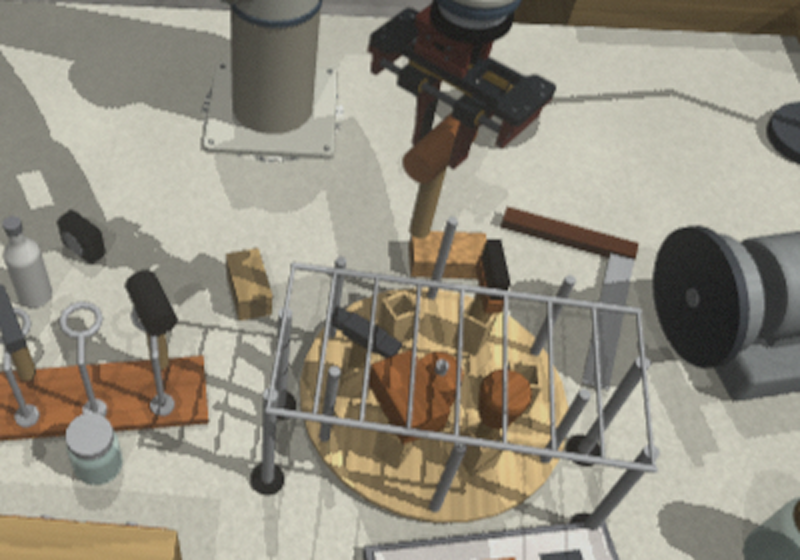

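arm_command(series=[{"linear":[-0.009,-0.014,0],"turn":0},{"linear":[-0.016,-0.025,0],"turn":0},{"linear":[-0.018,-0.029,0],"turn":0},{"linear":[-0.018,-0.029,0],"turn":0},{"linear":[-0.018,-0.029,0],"turn":0},{"linear":[-0.02,-0.029,0],"turn":0},{"linear":[-0.023,-0.024,0],"turn":0},{"linear":[-0.03,-0.016,0],"turn":0},{"linear":[-0.035,-0.014,0],"turn":0},{"linear":[-0.035,-0.014,0],"turn":0}])

```text
t: 13.85
ee_pos: [493.3, -113.5, 393.3]
orientation: [-1.054, -2.957, 0.001]
ft_force: [0.3, 0.6, -1.7]
width: 39.6
grasp_force: 29.7
```

arm_command(series=[{"linear":[-0.035,-0.013,0],"turn":0},{"linear":[-0.033,-0.011,0],"turn":0},{"linear":[-0.025,-0.008,0],"turn":0},{"linear":[-0.015,-0.004,0],"turn":0},{"linear":[0,0,0],"turn":0.09},{"linear":[0,0,0],"turn":0.12},{"linear":[0,0,0],"turn":0.13},{"linear":[0,0,0],"turn":0.13},{"linear":[0,0,0],"turn":0.13},{"linear":[0,0,0],"turn":0.13}])

```text
t: 14.85
ee_pos: [554.2, -207.4, 393.6]
orientation: [-2.046, -2.381, 0.001]
ft_force: [0.4, 0.2, -1.8]
width: 39.9
grasp_force: 29.7
```

arm_command(series=[{"linear":[0,0,0],"turn":0.13},{"linear":[0,0,0],"turn":0.13},{"linear":[0,0,0],"turn":0.13},{"linear":[0,0,0],"turn":0.13},{"linear":[0,0,0],"turn":0.13},{"linear":[0,0,0],"turn":0.13},{"linear":[0,0,0],"turn":0.13},{"linear":[0,0,0],"turn":0.1},{"linear":[0,0,0],"turn":0.08},{"linear":[0,0,0],"turn":0}])

```text
t: 15.85
ee_pos: [554.4, -207.4, 393.7]
orientation: [-2.983, -0.983, 0.002]
ft_force: [1.1, 0.4, -2.7]
width: 39.5
grasp_force: 29.7
```

```bash
python3 - <<'E'
from h import *
b=cam('side');a=cam('top');o=ctrl.get_obs()
R=cv2.Rodrigues(o['orientation'])[0]
e=o['ee_pos'];print(o['t'],e.round(1),'yaw',np.degrees(np.arctan2(R[1,0],R[0,0])))
for C in(S,T): print(proj(*C,[(e[0],e[1],e[2]-12.7),(e[0],e[1],e[2]-152.7),(560,-207,146)]).round())
np.savez('h4.npz',fs=b[0],ft=a[0])
p=b[0][100:300,90:290]; q=a[0][90:290,290:490]
cv2.imwrite('pics/h4.png',cv2.resize(np.hstack([p,q]),(800,400),interpolation=cv2.INTER_CUBIC))
E
```

```text
15.95 [ 554.7 -207.5  394.1] yaw 36.62783610141906
[[183. 154.]
 [194. 195.]
 [200. 220.]]
[[401. 163.]
 [380. 183.]
 [369. 190.]]
```

View pics/h4.png

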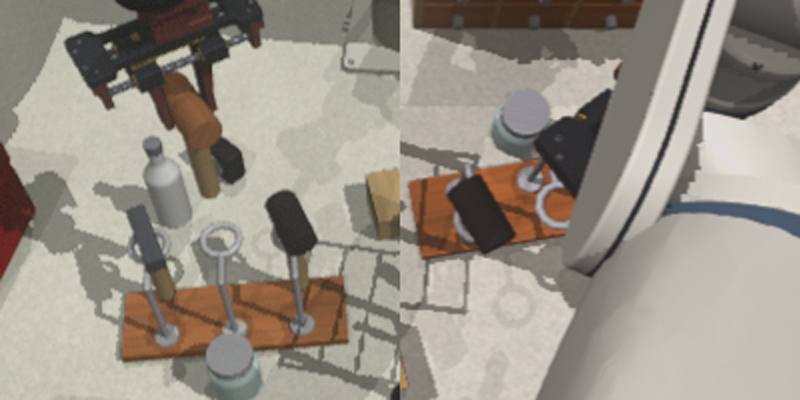

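```bash
python3 - <<'E'
from h import *
w=cam('wrist');np.savez('w5.npz',k=w[1],r=w[2],t=w[3],f=w[0])
a=z['ft'][165:215,340:400]; b=z['fs'][195:245,170:230]; c=np.load('h4.npz')['fs'][140:215,150:240]
for n,C in(('T',T),('S',S)): print(n,proj(*C,[(560,-207,145.5)]).round(2))
up=lambda i,s:cv2.resize(i,s,interpolation=cv2.INTER_CUBIC)
L=np.vstack([np.hstack([up(a,(360,300)),up(b,(360,300))]),np.hstack([up(c,(360,300)),up(w[0],(360,270)) if 0 else up(w[0],(360,300))])])
cv2.imwrite('pics/r5.png',L)
e=ctrl.get_obs()['ee_pos']
print('wrist proj (orig px)',proj(*w[1:],[(e[0],e[1],e[2]-12.7),(e[0],e[1],e[2]-152.7),(560,-207,145.5)]).round(1))
E
```

```text
T [[369.27 190.49]]
S [[199.59 220.26]]
wrist proj (orig px) [[277.3 276.5]
 [277.9 209.4]
 [280.3 185.9]]
```

View pics/r5.png

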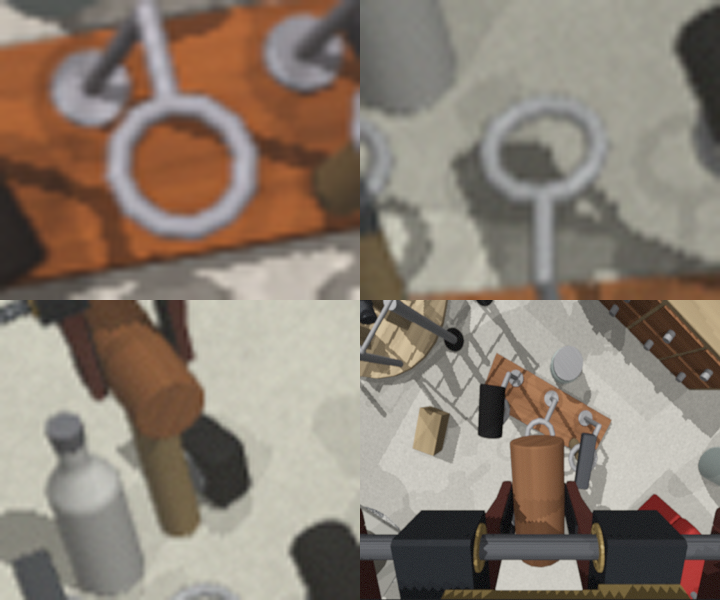

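```bash
python3 - <<'E'
from h import *
r1=ray(*T,(369.9,191.8),145.5);r2=ray(*S,(200.2,219.2),145.5);print(r1,r2)
e=np.array([554.7,-207.5,394.1]);print(ray(*S,(195.0,196.2),e[2]-152.7), proj(*S,[e-[0,0,152.7]]))
# handle axis midline points in side crop: near head (157,145)/ bottom
print('head top mid', ray(*S,(150+150/4,140+40/4),e[2]-12.7))
E
```

```text
[ 557.12057372 -208.27219752  145.5       ] [ 556.6835611  -206.06976505  145.5       ]
[ 557.12242285 -203.5449624   241.4       ] [[193.53967983 195.2738809 ]]
head top mid [ 541.60910333 -199.69831091  381.4       ]
```

arm_command(series=[{"linear":[0,0.001,0.01],"turn":0},{"linear":[0,0,0.015],"turn":0},{"linear":[0,0,0.015],"turn":0},{"linear":[0,0,0.015],"turn":0},{"linear":[0,0,0.013],"turn":0},{"linear":[0,0,0.01],"turn":0},{"linear":[0,0,0.005],"turn":0},{"linear":[0,0,0],"turn":0},{"linear":[0,0,0],"turn":0}])

```text
t: 16.9
ee_pos: [556.2, -208.7, 312.1]
orientation: [2.983, 0.983, 0.001]
ft_force: [-0.5, -0.6, -1.5]
width: 39.7
grasp_force: 29.7
```

```bash
python3 - <<'E'
from h import *
b=cam('side');w=cam('wrist');e=ctrl.get_obs()['ee_pos'];print(e)
np.savez('h6.npz',fs=b[0],fw=w[0],k=w[1],r=w[2],t=w[3])
up=lambda i,s:cv2.resize(i,s,interpolation=cv2.INTER_CUBIC)
cv2.imwrite('pics/h6.png',np.hstack([up(b[0][160:245,165:235],(412,500)),up(w[0][60:300,180:370],(388,500))]))
print(proj(*S,[e-[0,0,152.7],(557,-207,145.5),e-[0,0,32.7]]).round(1))
print(proj(*w[1:],[e-[0,0,152.7],(557,-207,145.5),e-[0,0,32.7]]).round(1))
E
```

```text
[ 556.27852958 -208.65425205  312.43290163]
[[198.3 215.8]
 [199.8 219.3]
 [190.1 185.5]]
[[277.3 209.7]
 [276.4 204.4]
 [277.1 261.2]]
```

View pics/h6.png

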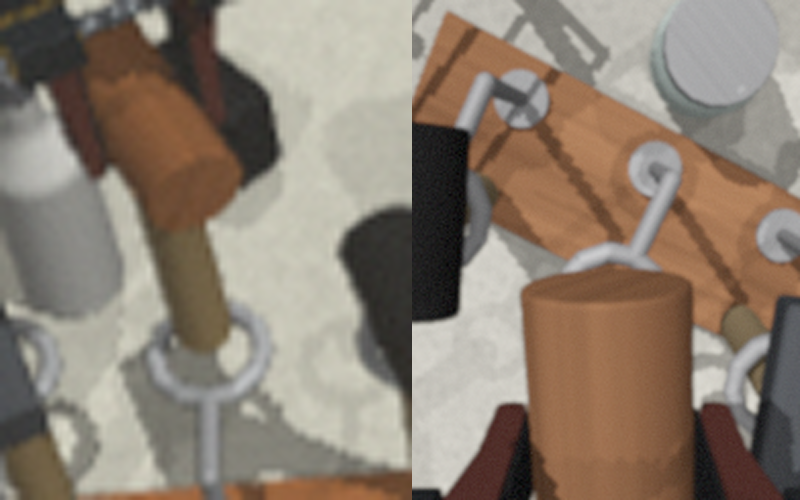

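arm_command(series=[{"linear":[0,0,0.005],"turn":0},{"linear":[0,0,0.005],"turn":0},{"linear":[0,0,0.005],"turn":0},{"linear":[0,0,0.005],"turn":0},{"linear":[0,0,0.005],"turn":0},{"linear":[0,0,0],"turn":0}])

```text
t: 17.6
ee_pos: [555.4, -208.3, 285.6]
orientation: [-2.983, -0.983, 0.002]
ft_force: [-0.2, 0.4, -1.9]
width: 39.7
grasp_force: 29.7
```

arm_command(series=[{"linear":[0,0,0.01],"turn":0},{"linear":[0,0,0.01],"turn":0},{"linear":[0,0,0.01],"turn":0},{"linear":[0,0,0.01],"turn":0},{"linear":[0,0,0.01],"turn":0},{"linear":[0,0,0.01],"turn":0},{"linear":[0,0,0.01],"turn":0},{"linear":[0,0,0.01],"turn":0},{"linear":[0,0,0.008],"turn":0},{"linear":[0,0,0],"turn":0}])

```text
t: 18.6
ee_pos: [555.2, -208.3, 197.3]
orientation: [-2.982, -0.983, 0.003]
ft_force: [0.8, 1.0, -1.3]
width: 39.4
grasp_force: 29.7
```

arm_command(series=[{"linear":[0,0,0.004],"turn":0},{"linear":[0,0,0.002],"turn":0},{"linear":[0,0,0.002],"turn":0},{"linear":[0,0,0],"turn":0}])

```text
t: 19.0
ee_pos: [555.8, -208.5, 190.6]
orientation: [2.984, 0.984, 0.0]
ft_force: [0.0, 0.0, -2.1]
width: 39.6
grasp_force: 29.7
```

arm_command(series=[{"linear":[0,0,0.002],"turn":0},{"linear":[0,0,0.002],"turn":0},{"linear":[0,0,0.002],"turn":0},{"linear":[0,0,0.001],"turn":0},{"linear":[0,0,0],"turn":0},{"linear":[0,0,0],"turn":0}])

```text
t: 19.6
ee_pos: [555.9, -208.5, 183.7]
orientation: [2.984, 0.984, 0.0]
ft_force: [0.4, 0.6, -2.2]
width: 39.7
grasp_force: 29.7
```

arm_command(series=[{"linear":[0,0,0.001],"turn":0},{"linear":[0,0,0.001],"turn":0},{"linear":[0,0,0],"turn":0},{"linear":[0,0,0],"turn":0}])

```text
t: 20.0
ee_pos: [556.1, -208.6, 182.5]
orientation: [2.983, 0.983, 0.001]
ft_force: [-2.7, 1.1, 4.9]
width: 39.8
grasp_force: 29.7
```

arm_command(series=[{"linear":[0,0,0],"turn":0},{"linear":[0,0,0],"turn":0},{"linear":[0,0,0],"turn":0},{"linear":[0,0,0],"turn":0},{"linear":[0,0,0],"turn":0},{"linear":[0,0,0],"turn":0}], jaw=0.25)

```text
t: 20.6
ee_pos: [555.9, -208.5, 181.6]
orientation: [-2.984, -0.984, 0.0]
ft_force: [-1.0, -0.1, 0.0]
width: 55.0
grasp_force: 0.0
```

arm_command(series=[{"linear":[0,0,-0.005],"turn":0},{"linear":[0,0,-0.01],"turn":0},{"linear":[0,0,-0.02],"turn":0},{"linear":[0,0,-0.03],"turn":0},{"linear":[0,0,-0.03],"turn":0},{"linear":[0,0,-0.03],"turn":0},{"linear":[0,0,-0.02],"turn":0},{"linear":[0,0,-0.01],"turn":0},{"linear":[0,0,0],"turn":0},{"linear":[0,0,0],"turn":0}])

```text
t: 21.6
ee_pos: [555.4, -208.3, 336.0]
orientation: [-2.983, -0.983, 0.001]
ft_force: [0.5, -0.3, 0.1]
width: 55.1
grasp_force: 0.0
```

```bash
python3 - <<'E'
from h import *
b=cam('side');w=cam('wrist');o=ctrl.get_obs();e=o['ee_pos'];print(o['t'],e,o['width'])
up=lambda i,s:cv2.resize(i,s,interpolation=cv2.INTER_CUBIC)
cv2.imwrite('pics/f7.png',np.hstack([up(b[0][150:290,130:270],(400,400)),up(w[0],(400,300)) if 0 else up(w[0][0:400,80:480],(400,400))]))
print(proj(*S,[(557,-207,170),(557,-207,30)]).round(1))
E
```

```text
21.7 [ 555.20735413 -208.27393907  335.25200014] 55.05053757050624
[[198.3 213.7]
 [206.3 243.3]]
```

View pics/f7.png

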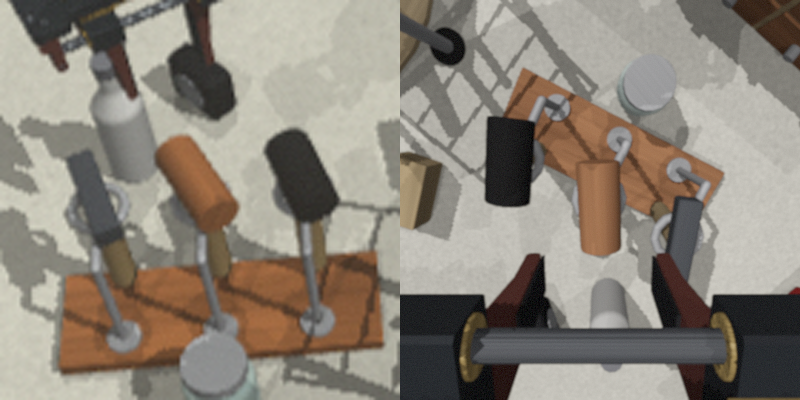

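```bash
python3 -c "
from workcell import ctrl
print(ctrl.close_job())"
```

```text
the job is handed in; nothing more can be done
None
```

I turned the carousel, then moved the barrel mallet into the empty ring and let go. In the last pictures it hangs upright with its head on the ring, nothing around the holders looked disturbed, and I handed the job in at about 22 s (the hand-in gave no verdict).

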